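# Shut the shoe-care boxes and stack them on the self-levelling lift

## Task

Get the shoe-care boxes ready for dispatch. First clear the brush off the lift's platform into the tool tray and press every box's lid fully home; then stack all the boxes lengthwise between the guides of the sprung lift, lid up, setting each one down rather than dropping it, and finally lay the cover board on top of the stack, handle up. Leave the other things on the bench where they are.

Things in the scene. Friction and masses are not known exactly. Their poses are not given: they have to be found in the camera images.
- platform_top (a point): Centre of the top face of the sprung platform of the self-levelling lift: a dull aluminium plate with a black rubber pad, 124 x 50 mm, its x axis along the 124 mm. It slides only up and down inside the lift's four corner guides. Empty, its top stands 186 mm above the bench.
- platform (a joint): How far the platform has sunk below its empty position, m: 0 to 0.160. The spring only begins to give at 1.2 N and then yields 1 m per 72 N, well damped: a first box sinks it about 17 mm, each further box about 34 mm, so the top of the stack stays at much the same level. It gives way as you press on it and goes on sinking as you let go of a box.
- lift: Self-levelling stacking lift, fixed: grey base plate 256 x 130 x 12 mm, a blue spring column (33 mm across, 237 mm tall) at each end (x = +-103 mm) and between them four steel corner angles. Origin under the centre of the base, z up, x along its long side.
- guide_mouth (a point): Mouth of the lift: centre of the opening between the four corner angles, at their upper end, 224 mm above the bench; above it their tips flare outward up to 241 mm. Clear opening 144 mm (lift x) by 70 mm (lift y); both long sides are open for the fingers over the middle 92 mm.
- brush: Shoe brush lying on the platform at the start, bristles down: wooden back 122 x 44 mm, 46 mm tall in all (back from 22 to 46 mm up). Origin under the centre, x along its length, z up.
- tray: Open plywood tool tray fixed to the bench: outside 260 x 150 x 35 mm, walls 6 mm, floor 6 mm thick. Origin under its centre, x along its length.
- cover: Plywood cover board that goes on top of the finished stack: 130 x 56 x 10 mm with a dark steel bar handle above its middle, bar 76 mm long along x, 14 mm thick, from 25 to 39 mm above the underside. 0.12 kg. Origin under its centre, z up.
- box1: Shoe-care box (two to four are there): kraft-brown base 130 x 56 x 20 mm, x along its length, with a white lid 130 x 56 x 14 mm of the same outline riding on a dark neck; 34 mm tall when shut. About 0.25 kg. Origin under the centre of the base, z up.
- box1_lid (a joint): Gap between lid and base of this box, m: 0.009 to 0.015 at the start, 0 when the lid is fully home. The lid only slides straight up and down on the neck; it takes about 6 N to push it and it stays where it is left.
- box2: Shoe-care box (two to four are there): kraft-brown base 130 x 56 x 20 mm, x along its length, with a white lid 130 x 56 x 14 mm of the same outline riding on a dark neck; 34 mm tall when shut. About 0.25 kg. Origin under the centre of the base, z up.
- box2_lid (a joint): Gap between lid and base of this box, m: 0.009 to 0.015 at the start, 0 when the lid is fully home. The lid only slides straight up and down on the neck; it takes about 6 N to push it and it stays where it is left.
- box3: Shoe-care box (two to four are there): kraft-brown base 130 x 56 x 20 mm, x along its length, with a white lid 130 x 56 x 14 mm of the same outline riding on a dark neck; 34 mm tall when shut. About 0.25 kg. Origin under the centre of the base, z up.
- box3_lid (a joint): Gap between lid and base of this box, m: 0.009 to 0.015 at the start, 0 when the lid is fully home. The lid only slides straight up and down on the neck; it takes about 6 N to push it and it stays where it is left.
- box4: Shoe-care box (two to four are there): kraft-brown base 130 x 56 x 20 mm, x along its length, with a white lid 130 x 56 x 14 mm of the same outline riding on a dark neck; 34 mm tall when shut. About 0.25 kg. Origin under the centre of the base, z up.
- box4_lid (a joint): Gap between lid and base of this box, m: 0.009 to 0.015 at the start, 0 when the lid is fully home. The lid only slides straight up and down on the neck; it takes about 6 N to push it and it stays where it is left.
- cream_jar: Bystander: amber glass jar with black cap, 56 mm across, 52 mm tall, standing among the boxes. Origin under its centre.
- polish_tin: Bystander: round red tin, 76 mm across, 24 mm tall. Origin under its centre.
- stamp: Bystander: wooden hand stamp, 48 mm across, 64 mm tall. Origin under its centre.
- tape_dispenser: Bystander: red tape dispenser with a roll of tape, 150 x 62 x 102 mm, beyond the boxes. Origin under its centre.

How it is judged:
On the way, in this order (a step that is already met when the one before it is completed fails the run):
1. the brush lies in the tool tray and every lid is pressed fully home (value of joint each of box1_lid, box2_lid, box3_lid, box4_lid below 0.002 m and x of brush in the frame of tray between -0.09 and 0.09 m and y of brush in the frame of tray between -0.055 and 0.055 m and z of brush in the frame of tray below 0.03 m), for 0.2 s.
2. all boxes are stacked on the lift's platform, between the guides (horizontal distance between each of box1, box2, box3, box4 and platform_top below 0.016 m and z of each of box1, box2, box3, box4 in the frame of platform_top above -0.004 m and angle between each of box1, box2, box3, box4's own z axis and vertical below 0.1 rad and angle between the x axis of each of box1, box2, box3, box4 and the x axis of platform_top, either way round below 0.15 rad), for 0.2 s.
At the end, for the whole second after the job is handed in: Brush in the tray; every lid home (gap under 2 mm); every box, and above them all the cover board, flat between the lift's guides (within 16 mm of the platform's centre, 0.15 rad of its long axis, tilted under 0.10 rad), their weight on the sunken platform, all at rest (all of step 1 and all of step 2 and horizontal distance between cover and platform_top below 0.016 m and z of cover in the frame of platform_top above -0.004 m and angle between cover's own z axis and vertical below 0.1 rad and angle between the x axis of cover and the x axis of platform_top, either way round below 0.15 rad and z of cover in the frame of box1 above 0.028 m and z of cover in the frame of box2 above 0.028 m and z of cover in the frame of box3 above 0.028 m and z of cover in the frame of box4 above 0.028 m and value of joint platform above 0.02 m and linear speed of each of box1, box2, box3, box4, cover, brush below 0.02 m/s); the robot touches nothing.
It fails at once if something is dropped on the platform so that it plunges (velocity of joint platform above 0.4 m/s).
It fails at once if one of the bystanders is moved more than 3 cm (distance of any of cream_jar, polish_tin, stamp, tape_dispenser from where it was at the start of the episode above 0.03 m).
Of box1, box2, box3, box4 only 2 to 4 are there at a start; the rules pass over those that are not, and their reading is None.
At some moment in a run one of box1, box2, box3, box4, cover may be knocked a few centimetres aside while the robot is not near it.
It also fails if it takes over 210 s, if anything falls off the work surface, if the arm or the gripper's body presses on something with over 40 N, if the wrist force passes 120 N, or if a joint passes its speed limit or range.

## Robot

A 6-joint arm with a two-finger parallel gripper is mounted at the origin on the work surface. World frame = base frame: x ahead of the robot, y to its left, z up, the work surface at z = 0. Lengths are in m, angles in rad, forces in N, time in s.
With the tool pointing down it reaches from about 0.3 to 0.775 m from the base axis. Payload 14.6 kg.
Tool frame: the origin (TCP) lies midway between the tips of the shut fingers; the grasp point (between the pads) lies 19 mm behind it (ctrl.pinch_z is the distance from the TCP to the grasp point, in m); z points along the fingers, y is the line along which they close (so a half turn about z gives the same grasp; the last joint's range is limited). The gripper opens to 94 mm and grips with 3 to 60 N. Pads are 16 mm wide; open, the fingers measure 119 mm over their backs; the gripper's body (75 mm by 177 mm) begins 78 mm behind the grasp point.
Start: joints at [1.099, 0.3, 1.521, -0, 1.321, -0.067], TCP at [0.217, 0.506, 0.205] pointing down, gripper open.
Joint ranges: [-3.03, 3.03], [-0.79, 2.21], [0.23, 2.52], [-1.04, 4.18], [0, 3.07], [-2.55, 2.55]. Speed limits (rad/s): [2.22, 2.22, 2.57, 3.14, 3.14, 3.14].

## Interface

Orientations are given as [roll, pitch, yaw] about the fixed x, y, z axes, in that order (R = Rz(yaw) Ry(pitch) Rx(roll)).
In Python, from station import ctrl gives the robot as it stands.
- The arm moves only by the tool jog_arm, never from a script. Its argument "motion" is a list of rows, each a list of 7 numbers: the shift along the tool's x, y, z in m, then the turn, a rotation vector about the tool's x, y, z in rad, then the opening, from -1 (shut) to 1 (fully open). In form: [[tx, ty, tz, rx, ry, rz, gripper], ...]. A call has 1 to 5 rows; each row shifts and turns the commanded pose from where the row before left it, along the tool's axes as they then stand; what a row does not reach is not made up. A row lasts 1/10 s, in which the tool goes at most 50 mm and 8.59 degrees, less where a joint would pass 70% of its speed; a pose out of reach is approached as far as the arm can. A call is refused whole if a number of a shift passes 0.05 or a number of a turn 0.15, either way. A call with a gripper value outside its range is refused whole. The fingers move at their own pace and stop on an object; "squeeze" is the grip in N (left out, the last holds). Time passes only in rows, so rows that do not move let the fingers close. It gives the time, the measured TCP pose, the force, the opening and the grip force at its end, in the units of the state.
- ctrl.get_obs(): the state, without advancing time (a new reading comes with each control period).
- ctrl.camera(name): name is "scene" or "top" or "wrist"; returns the picture (420x560x3 uint8, red, green, blue); there is no depth.
- ctrl.camera_model(name): a dict with "intrinsics" (3x3 intrinsics, pixels), "rvec" (rotation vector, rad) and "tvec" (3), from world to camera coordinates, as OpenCV has them. Camera axes: x right, y down, z forward; pixel columns grow to the right and rows downward; lengths in m; the calibration is good to about 2 mm. A picture is of the moment at which its call begins: read the wrist's pose just before it. camera_model takes no time and is no camera call; for the wrist camera it gives the pose at the moment of the call.
- ctrl.hand_in(): hands the job in; it is judged then, once.
The state is a dict: "time_s": time; "qpos": joint angles; "joint_vel": joint speeds; "tau": joint torques, N m; "ee_pos": TCP position; "eef_rot": TCP orientation; "force": force on the tool from outside, world axes, zero at the start; "moment": the same for the moment, N m; "grip_width": finger opening in m; "grip_force": force on a finger pad.
Only numpy, scipy, OpenCV 4.12 (cv2) and the standard library are available. Lean on these libraries where they do the work, as an engineer would, in place of code of your own. Each camera call takes 0.05 s, during which the arm holds its last target. There are 200 camera calls.

## Working session

There is one attempt and no reset: what is moved stays moved. The work goes in short steps, Python scripts to look and compute and a tool call to move; the robot and the scene stay as the last step left them, time stands still between calls to the robot, and variables do not carry over. Pictures are saved under pics/ and viewed, at most 14 in all, crops included, and the job is handed in when it is done.

Besides the shell and the picture viewer there is one more tool, called after ">>>" as name([rows], argument=value, ...), one row to a line, values as JSON. jog_arm: Moves the arm, as the interface text tells. Its arguments: {"type":"object","properties":{"motion":{"type":"array"},"squeeze":{"type":"number"}},"required":["motion"]}

```bash
mkdir -p pics; ls; cat > h.py <<'E'
import sys; sys.path.insert(0,'.')
import numpy as np, cv2
from station import ctrl
from scipy.spatial.transform import Rotation as R
def snap(n,f=None):
    m=ctrl.camera_model(n); im=ctrl.camera(n)[:,:,::-1].copy()
    if f: cv2.imwrite('pics/'+f,im)
    return im,m
def ray(m,u,v):
    K=np.array(m['intrinsics']);Rm=cv2.Rodrigues(np.array(m['rvec'],float))[0];t=np.array(m['tvec'],float).ravel()
    d=Rm.T@np.linalg.inv(K)@np.array([u,v,1.]);o=-Rm.T@t
    return o,d
def onz(m,u,v,z):
    o,d=ray(m,u,v); return (o+d*(z-o[2])/d[2])
def proj(m,p):
    return cv2.projectPoints(np.array(p,float).reshape(-1,3),np.array(m['rvec'],float),np.array(m['tvec'],float),np.array(m['intrinsics'],float),None)[0].reshape(-1,2)
E
python3 - <<'E'
from h import *
a,m=snap('scene','s0.png');b,m2=snap('top','t0.png')
cv2.imwrite('pics/st0.png',np.vstack([a,b])[:, :])
for x in (m,m2): print(ray(x,280,210), x['intrinsics'][0][0])
print(ctrl.get_obs())
E
```

```text
pics
(array([ 1.34361166, -0.79362483,  1.03695326]), array([-0.53045218,  0.57321507, -0.62453945])) 489.29752017287694
(array([ 0.33238318, -0.01090157,  1.55171742]), array([ 0.18571449,  0.00686381, -0.98258684])) 483.0883906053301
{'time_s': 0.1, 'qpos': array([ 1.09938369e+00,  3.00383890e-01,  1.52152909e+00, -1.61104333e-05,
        1.32066484e+00, -6.65630298e-02]), 'joint_vel': array([ 0.00197011, -0.00216244, -0.00071602,  0.00125349,  0.00108694,
        0.00119902]), 'tau': array([-1.30137363e-03, -5.32646263e+01, -3.53285658e+01,  7.08379224e-02,
        2.34434847e-02, -7.28675991e-05]), 'ee_pos': array([0.21651719, 0.50533812, 0.20495615]), 'eef_rot': array([-3.14060863e+00, -4.99566150e-05,  2.73674702e+00]), 'force': array([ 0.14940906,  0.63079101, -0.60925285]), 'moment': array([-0.01388605, -0.00704667,  0.01767245]), 'grip_force': 0.0, 'grip_width': 0.09387762835567104}
```

View pics/t0.png

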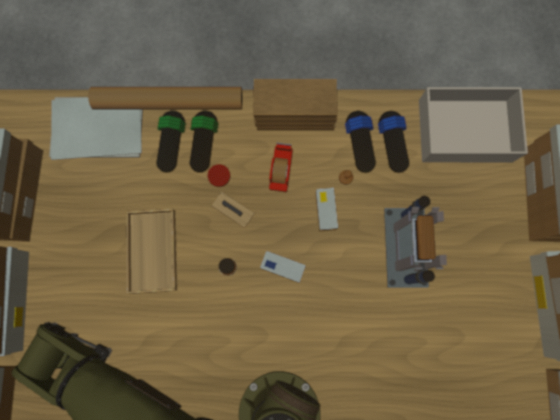

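View pics/s0.png

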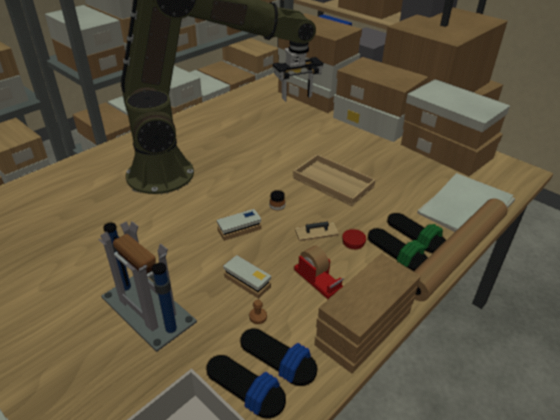

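The top view shows two boxes, at about (283,266) and (327,208). The cover is at (232,209), the tray at (152,251), and the lift at (407,247) with the brush at (427,239). The jar is at (227,266), the tin at (219,175), the stamp at (346,177) and the tape dispenser at (281,168).

```bash
python3 - <<'E'
from h import *
im=cv2.imread('pics/t0.png'); m=ctrl.camera_model('top')
c=np.hstack([cv2.resize(im[120:300,195:375],None,fx=3,fy=3,interpolation=cv2.INTER_CUBIC)[:600,:],])
d=cv2.resize(im[190:300,375:455],None,fx=3,fy=3,interpolation=cv2.INTER_CUBIC)
o=np.zeros((540,790,3),np.uint8);o[:540,:540]=c;o[:330,545:785]=d
cv2.imwrite('pics/c0.png',o)
hsv=cv2.cvtColor(im,cv2.COLOR_BGR2HSV)
def rect(mask,x0,y0,x1,y1,z,name):
    k=np.zeros_like(mask);k[y0:y1,x0:x1]=mask[y0:y1,x0:x1]
    cs=cv2.findContours(k,0,1)[0];q=cv2.convexHull(max(cs,key=cv2.contourArea))[:,0,:]
    P=np.array([onz(m,u,v,z)[:2] for u,v in q],np.float32)*1000
    r=cv2.minAreaRect(P);print(name,np.round(r[0],1),np.round(r[1],1),round(r[2],1))
white=((hsv[:,:,1]<60)&(hsv[:,:,2]>120)).astype(np.uint8)
rect(white,255,245,312,290,.046,'boxA');rect(white,310,180,345,235,.046,'boxB')
for p in [(232,209),(215,200),(427,239),(152,251),(283,272),(390,215),(390,250),(405,245),(225,230)]: print(p,hsv[p[1],p[0]])
for n,p,z in [('jar',(227,266),.052),('tin',(219,175),.024),('stamp',(346,177),.064),('tape',(281,168),.05),('cover',(232,209),.02),('tray',(152,251),.03),('brush',(427,239),.232)]: print(n,np.round(onz(m,*p,z),3))
E
```

```text
boxA [439.9  -8.3] [131.3  57.8] 70.4
boxB [ 624.5 -147.6] [131.   57.7] 5.0
(232, 209) [18 49 63]
(215, 200) [ 19 114 134]
(427, 239) [ 15 156 100]
(152, 251) [ 19 103 141]
(283, 272) [ 64  12 145]
(390, 215) [78 17 77]
(390, 250) [85 17 88]
(405, 245) [85 18 87]
(225, 230) [ 20 120 127]
jar [0.439 0.163 0.052]
tin [0.737 0.199 0.024]
stamp [ 0.721 -0.209  0.064]
tape [ 0.754 -0.003  0.05 ]
cover [0.625 0.155 0.02 ]
tray [0.487 0.404 0.03 ]
brush [ 0.502 -0.405  0.232]
```

View pics/c0.png

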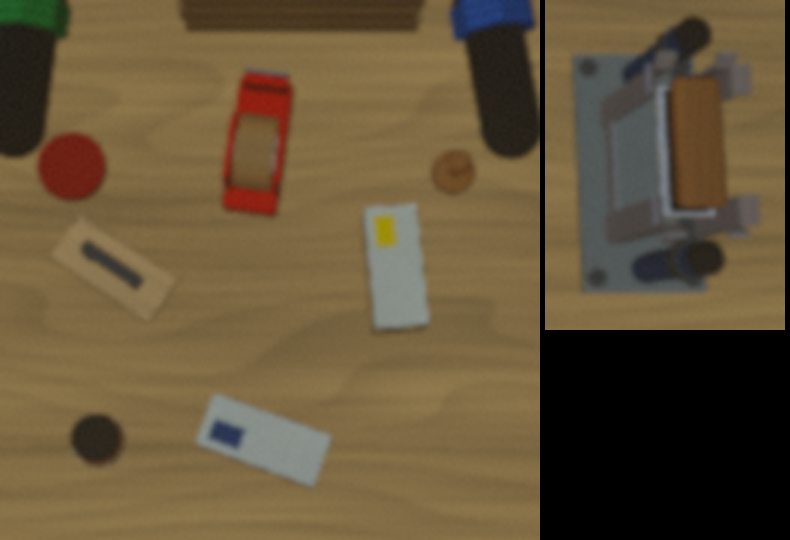

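The enlarged crop confirms two lidded boxes, the cover with its dark handle, and the brush on the platform between the two black-capped columns.

```bash
cat >> h.py <<'E'
def plan(x,y,z,yaw=None):
    o=ctrl.get_obs();p=np.array(o['ee_pos']);Rt=R.from_euler('xyz',o['eef_rot']);r0=Rt.as_euler('xyz')
    if yaw is None: yaw=r0[2]
    dy=(yaw-r0[2]+np.pi)%(2*np.pi)-np.pi
    Rn=R.from_euler('xyz',[np.pi,0,yaw]); tr=np.array([x,y,z])-p
    print('t',round(o['time_s'],2),'pos',np.round(p,4),'yaw',round(r0[2],4),'F',np.round(o['force'],1),'w',round(o['grip_width'],4))
    print('  before-turn shift',np.round(Rt.inv().apply(tr),4),' after-turn shift',np.round(Rn.inv().apply(tr),4),' rz',round(-dy,4),'tilt err',np.round((Rt.inv()*R.from_euler('xyz',[np.pi,0,r0[2]])).as_rotvec(),4))
def rect(im,m,lo,hi,box,z,name=''):
    x0,y0,x1,y1=box;k=np.zeros(im.shape[:2],np.uint8)
    hsv=cv2.cvtColor(im,cv2.COLOR_BGR2HSV);k[y0:y1,x0:x1]=cv2.inRange(hsv,np.array(lo),np.array(hi))[y0:y1,x0:x1]
    q=cv2.convexHull(max(cv2.findContours(k,0,1)[0],key=cv2.contourArea))[:,0,:]
    P=np.array([onz(m,u,v,z)[:2] for u,v in q],np.float32)*1000
    b=cv2.boxPoints(cv2.minAreaRect(P));e=b[1]-b[0],b[2]-b[1];l=max(e,key=np.linalg.norm)
    c=b.mean(0);yaw=np.arctan2(l[1],l[0])%np.pi
    print(name,'c',np.round(c,1),'size',[round(float(np.linalg.norm(i)),1) for i in e],'yaw',round(float(yaw),4));return c,yaw
E
python3 - <<'E'
from h import *
im=cv2.imread('pics/t0.png'); m=ctrl.camera_model('top')
rect(im,m,(10,125,60),(20,255,255),(400,200,450,280),.230,'brush')
rect(im,m,(0,0,20),(180,110,90),(215,195,250,222),.039,'handle')
rect(im,m,(5,60,100),(25,112,255),(205,185,260,230),.01,'cover')
rect(im,m,(0,0,10),(180,255,48),(405,190,433,212),.237,'col1')
rect(im,m,(0,0,10),(180,255,48),(405,265,440,290),.237,'col2')
s=cv2.imread('pics/s0.png');ms=ctrl.camera_model('scene')
rect(s,ms,(3,100,50),(20,255,255),(105,225,165,280),.232,'brush_scene')
# base plate left edge/corners, tray
for n,p,z in [('bl',(384.3,208.7),.012),('bl2',(387.3,287.3),.012),('tr',(129,211),.035),('tr',(175,210),.035),('tr',(128,293),.035),('tr',(176,292),.035)]: print(n,np.round(onz(m,*p,z),4))
plan(.44,-.008,.08,0.6)
E
```

```text
brush c [ 508.1 -402.4] size [49.4, 116.4] yaw 0.0094
handle c [624.6 154. ] size [13.4, 72.0] yaw 0.9826
cover c [627.1 154.6] size [58.1, 133.1] yaw 0.9853
col1 c [ 603.4 -395.2] size [38.0, 24.8] yaw 2.2565
col2 c [ 398.6 -384.1] size [59.4, 29.2] yaw 1.8605
brush_scene c [ 505.8 -388.8] size [158.3, 122.2] yaw 2.4733
bl [ 0.6284 -0.3379  0.012 ]
bl2 [ 0.377  -0.3381  0.012 ]
tr [0.6147 0.4835 0.035 ]
tr [0.6183 0.3359 0.035 ]
tr [0.3558 0.4707 0.035 ]
tr [0.3594 0.3215 0.035 ]
t 0.1 pos [0.2165 0.5053 0.205 ] yaw 2.7367 F [ 0.1  0.6 -0.6] w 0.0939
  before-turn shift [-0.4076 -0.3837  0.1253]  after-turn shift [-0.1054  0.5499  0.125 ]  rz 2.1367 tilt err [-0.001 -0.     0.   ]
```

>>> jog_arm([
  [-0.034,-0.032,0,0,0,0,-1],
  [-0.034,-0.032,0,0,0,0,-1],
  [-0.034,-0.032,0,0,0,0,-1],
  [-0.034,-0.032,0,0,0,0,-1],
  [-0.034,-0.032,0,0,0,0,-1],
], squeeze=20)

```text
time_s: 0.6
ee_pos: [0.31, 0.2897, 0.2053]
eef_rot: [-3.141, -0.0, 2.737]
force: [0.7, -0.5, 0.2]
grip_width: 0.0573
grip_force: 0.0
```

>>> jog_arm([
  [-0.034,-0.032,0,0,0,0,-1],
  [-0.034,-0.032,0,0,0,0,-1],
  [-0.034,-0.032,0,0,0,0,-1],
  [-0.034,-0.032,0,0,0,0,-1],
  [-0.034,-0.032,0,0,0,0,-1],
])

```text
time_s: 1.1
ee_pos: [0.4034, 0.0756, 0.2055]
eef_rot: [3.141, 0.0, 2.737]
force: [-0.1, 0.9, 0.4]
grip_width: 0.0177
grip_force: 0.0
```

>>> jog_arm([
  [-0.034,-0.032,0,0,0,0,-1],
  [-0.034,-0.032,0,0,0,0,-1],
  [0,0,0,0,0,0,-1],
  [0,0,0,0,0,0,-1],
])

```text
time_s: 1.5
ee_pos: [0.4402, -0.0087, 0.205]
eef_rot: [-3.141, -0.001, 2.735]
force: [-0.1, 0.6, 0.1]
grip_width: 0.0007
grip_force: 0.0
```

```bash
python3 - <<'E'
from h import *
plan(.44,-.008,.034)
im,m=snap('wrist','w0.png'); a,mm=snap('top','t1.png')
rect(im,m,(0,0,120),(180,60,255),(0,0,560,420),.046,'A wrist')
E
```

```text
t 1.5 pos [ 0.4402 -0.0087  0.205 ] yaw 2.7346 F [-0.1  0.6  0.1] w 0.0007
  before-turn shift [0.0003 0.0006 0.171 ]  after-turn shift [0.0005 0.0005 0.171 ]  rz -0.0 tilt err [-0.0002 -0.0011  0.    ]
A wrist c [440.1  -9.4] size [56.3, 129.4] yaw 1.2208
```

View pics/w0.png

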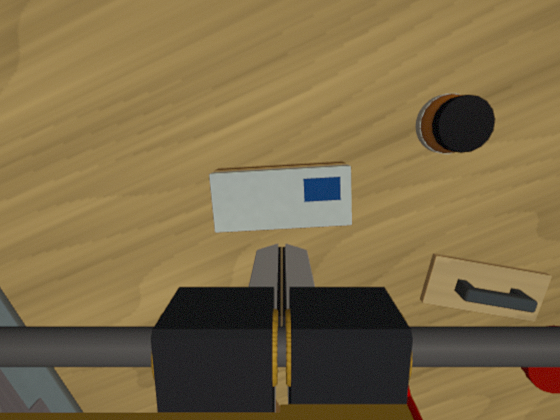

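The wrist view shows box A at (281,198) with its lid unobstructed, and the jar to the right at (460,123). Next I press lid A.

>>> jog_arm([
  [0,0,0.04,0,0,0,-1],
  [0,0,0.04,0,0,0,-1],
  [0,0,0.04,0,0,0,-1],
  [0,0,0.025,0,0,0,-1],
  [0,0,0.008,0,0,0,-1],
])

```text
time_s: 2.1
ee_pos: [0.4389, -0.0068, 0.0505]
eef_rot: [-3.141, -0.003, 2.739]
force: [0.0, 0.7, -0.3]
grip_width: 0.0007
grip_force: 0.0
```

>>> jog_arm([
  [0,0,0.006,0,0,0,-1],
  [0,0,0.006,0,0,0,-1],
  [0,0,0.004,0,0,0,-1],
  [0,0,0.002,0,0,0,-1],
  [0,0,0,0,0,0,-1],
])

```text
time_s: 2.6
ee_pos: [0.441, -0.0079, 0.0353]
eef_rot: [3.141, 0.002, 2.737]
force: [0.2, 1.1, -0.1]
grip_width: 0.0003
grip_force: 0.0
```

>>> jog_arm([
  [0,0,0.001,0,0,0,-1],
  [0,0,0,0,0,0,-1],
])

```text
time_s: 2.8
ee_pos: [0.4411, -0.008, 0.0342]
eef_rot: [3.141, 0.002, 2.737]
force: [-0.8, 2.2, 5.4]
grip_width: 0.0006
grip_force: 2.7
```

>>> jog_arm([
  [0,0,0.001,0,0,0,-1],
  [0,0,0,0,0,0,-1],
])

```text
time_s: 3.0
ee_pos: [0.4412, -0.008, 0.034]
eef_rot: [3.141, 0.002, 2.737]
force: [-5.9, 2.4, 19.5]
grip_width: 0.0001
grip_force: 10.0
```

>>> jog_arm([
  [0,0,0.001,0,0,0,-1],
  [0,0,0,0,0,0,-1],
])

```text
time_s: 3.2
ee_pos: [0.4413, -0.008, 0.0338]
eef_rot: [3.141, 0.002, 2.737]
force: [-11.3, 3.4, 34.8]
grip_width: 0.0004
grip_force: 17.7
```

>>> jog_arm([
  [0,0,-0.04,0,0,0,-1],
  [0,0,-0.045,0,0,0,-1],
  [-0.0373,-0.0093,-0.02,0,0,0,-1],
  [-0.0373,-0.0093,-0.02,0,0,0,-1],
  [-0.0373,-0.0093,-0.02,0,0,0,-1],
])

```text
time_s: 3.7
ee_pos: [0.5334, -0.0788, 0.1783]
eef_rot: [3.141, 0.002, 2.737]
force: [-0.6, 0.2, 0.1]
grip_width: 0.001
grip_force: 0.0
```

>>> jog_arm([
  [-0.0373,-0.0093,-0.02,0,0,0,-1],
  [-0.0373,-0.0093,0,0,0,0,-1],
  [-0.0373,-0.0093,0,0,0,0,-1],
  [0,0,0,0,0,0,-1],
  [0,0,0,0,0,0,-1],
])

```text
time_s: 4.2
ee_pos: [0.624, -0.1478, 0.1959]
eef_rot: [-3.141, -0.001, 2.736]
force: [0.7, 0.6, -1.1]
grip_width: 0.0003
grip_force: 0.0
```

```bash
python3 - <<'E'
from h import *
plan(.6245,-.1476,.034)
im,m=snap('wrist','w1.png')
rect(im,m,(0,0,120),(180,60,255),(0,0,560,420),.046,'B wrist')
E
```

```text
t 4.2 pos [ 0.624  -0.1478  0.1959] yaw 2.7363 F [ 0.7  0.6 -1.1] w 0.0003
  before-turn shift [-0.0005  0.0004  0.1619]  after-turn shift [-0.0004  0.0003  0.1619]  rz -0.0 tilt err [-0.0002 -0.0008  0.    ]
B wrist c [ 624.3 -148.9] size [56.4, 130.2] yaw 0.0863
```

Position confirmed over box B, so I press its lid down.

>>> jog_arm([
  [0,0,0.04,0,0,0,-1],
  [0,0,0.04,0,0,0,-1],
  [0,0,0.04,0,0,0,-1],
  [0,0,0.02,0,0,0,-1],
  [0,0,0.006,0,0,0,-1],
])

```text
time_s: 4.75
ee_pos: [0.6227, -0.1465, 0.0488]
eef_rot: [-3.141, -0.003, 2.738]
force: [0.6, 0.7, -0.5]
grip_width: 0.0007
grip_force: 0.0
```

>>> jog_arm([
  [0,0,0.005,0,0,0,-1],
  [0,0,0.005,0,0,0,-1],
  [0,0,0.004,0,0,0,-1],
  [0,0,0.002,0,0,0,-1],
  [0,0,0,0,0,0,-1],
])

```text
time_s: 5.25
ee_pos: [0.6248, -0.1474, 0.0364]
eef_rot: [3.141, 0.003, 2.737]
force: [-0.6, -0.1, 1.7]
grip_width: 0.0006
grip_force: 0.4
```

>>> jog_arm([
  [0,0,0.001,0,0,0,-1],
  [0,0,0,0,0,0,-1],
])

```text
time_s: 5.45
ee_pos: [0.6248, -0.1475, 0.035]
eef_rot: [3.141, 0.002, 2.737]
force: [-1.6, 2.0, 5.8]
grip_width: 0.0005
grip_force: 2.7
```

>>> jog_arm([
  [0,0,0.001,0,0,0,-1],
  [0,0,0,0,0,0,-1],
])

```text
time_s: 5.65
ee_pos: [0.6248, -0.1474, 0.0343]
eef_rot: [3.141, 0.002, 2.737]
force: [-2.3, 2.3, 7.4]
grip_width: 0.0005
grip_force: 3.6
```

>>> jog_arm([
  [0,0,0.001,0,0,0,-1],
  [0,0,0.0005,0,0,0,-1],
  [0,0,0,0,0,0,-1],
])

```text
time_s: 5.95
ee_pos: [0.625, -0.1475, 0.0341]
eef_rot: [3.141, 0.003, 2.737]
force: [-8.6, 4.0, 21.3]
grip_width: 0.0003
grip_force: 10.0
```

>>> jog_arm([
  [0,0,-0.045,0,0,0,-1],
  [0,0,-0.048,0,0,0,1],
  [0,0,-0.048,0,0,0,1],
  [0,0,-0.048,0,0,0,1],
  [0,0,-0.048,0,0,0,1],
])

```text
time_s: 6.45
ee_pos: [0.6239, -0.1474, 0.2712]
eef_rot: [3.141, 0.002, 2.737]
force: [0.8, 0.1, -0.7]
grip_width: 0.029
grip_force: 0.0
```

>>> jog_arm([
  [0,-0.02,-0.04,0,0,0,1],
  [0,-0.035,-0.03,0,0,0,1],
  [0.002,-0.04,0,0,0,0,1],
  [0.002,-0.04,0,0,0,0,1],
  [0.002,-0.04,0,0,0,0,1],
])

```text
time_s: 6.95
ee_pos: [0.5488, -0.3072, 0.3391]
eef_rot: [-3.141, 0.002, 2.737]
force: [-0.2, -0.2, -0.2]
grip_width: 0.069
grip_force: 0.0
```

>>> jog_arm([
  [0.002,-0.04,0,0,0,0,1],
  [0.002,-0.04,0,0,0,0,1],
  [0.001,-0.028,0,0,0,-0.135,1],
  [0,0,0,0,0,-0.135,1],
  [0,0,0,0,0,-0.135,1],
])

```text
time_s: 7.45
ee_pos: [0.502, -0.4042, 0.3387]
eef_rot: [-3.141, 0.001, -3.137]
force: [0.0, 0.3, -0.8]
grip_width: 0.0941
grip_force: 0.0
```

>>> jog_arm([
  [0,0,0,0,0,0,1],
  [0,0,0,0,0,0,1],
])

```text
time_s: 7.65
ee_pos: [0.5026, -0.4032, 0.3386]
eef_rot: [-3.141, 0.001, 3.138]
force: [0.0, 0.5, -0.5]
grip_width: 0.0938
grip_force: 0.0
```

```bash
python3 - <<'E'
from h import *
plan(.503,-.403,.34,np.pi)
im,m=snap('wrist','w2.png')
rect(im,m,(5,125,50),(20,255,255),(0,0,560,420),.231,'brush')
E
```

```text
t 7.65 pos [ 0.5026 -0.4032  0.3386] yaw 3.138 F [ 0.   0.5 -0.5] w 0.0938
  before-turn shift [-0.0004  0.0002 -0.0014]  after-turn shift [-0.0004  0.0002 -0.0014]  rz -0.0036 tilt err [-0.0007  0.0007 -0.    ]
brush c [ 508.  -406.4] size [42.3, 120.5] yaw 0.0167
```

View pics/w2.png

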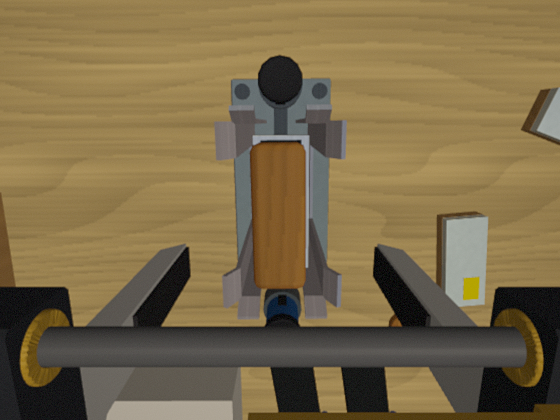

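The wrist view shows the brush at (279,215) between the four flared guide tips at about (216,140), (346,138), (225,290) and (340,288). The far column cap is at (280,79).

```bash
cat > lift.py <<'E'
from h import *
im=cv2.imread('pics/w2.png')
import pickle
m=ctrl.camera_model('wrist')
for n,p in dict(tl=(215,122),tl2=(217,159),tr=(345,120),tr2=(347,158),bl=(224,273),bl2=(225,306),br=(338,272),br2=(341,303)).items(): print(n,np.round(onz(m,*p,.241)*1000,1))
rect(im,m,(0,0,0),(180,255,45),(250,50,310,110),.237,'cap')
for n,p in dict(b_tl=(231,80),b_tr=(330,79)).items(): print(n,np.round(onz(m,*p,.012)*1000,1))
for n,p in dict(bolt1=(242,91),bolt2=(319,91)).items(): print(n,np.round(onz(m,*p,.015)*1000,1))
o=cv2.resize(im[40:320,190:370],None,fx=2,fy=2,interpolation=cv2.INTER_CUBIC);cv2.imwrite('pics/w2c.png',o)
E
python3 lift.py
```

```text
tl [ 433.2 -451.2  241. ]
tl2 [ 459.7 -450.9  241. ]
tr [ 432.2 -357.7  241. ]
tr2 [ 459.3 -355.2  241. ]
bl [ 549.7 -449.4  241. ]
bl2 [ 578.5 -449.8  241. ]
br [ 549.2 -358.9  241. ]
br2 [ 576.2 -355.5  241. ]
cap c [ 404.2 -404.7] size [31.0, 31.4] yaw 0.5658
b_tl [ 380.8 -467.9   12. ]
b_tr [ 380.1 -340.8   12. ]
bolt1 [ 394.6 -453.8   15. ]
bolt2 [ 395.  -354.9   15. ]
```

View pics/w2c.png

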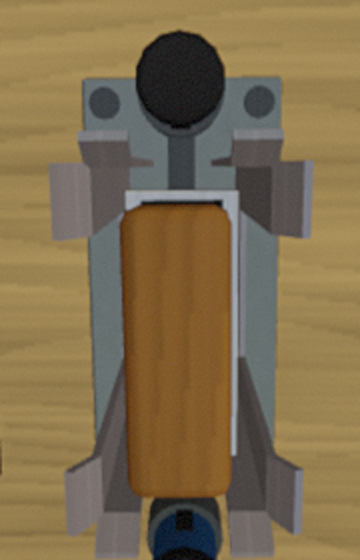

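The lift centre works out at about (0.507, -0.404) with yaw near 0. Next I grasp the brush.

>>> jog_arm([
  [-0.0054,-0.0032,0.02,0,0,-0.02,1],
  [0,0,0.04,0,0,0,1],
  [0,0,0.04,0,0,0,1],
  [0,0,0.0376,0,0,0,1],
  [0,0,0,0,0,0,1],
], squeeze=15)

```text
time_s: 8.2
ee_pos: [0.5067, -0.4051, 0.1954]
eef_rot: [3.136, -0.006, -3.124]
force: [-0.9, -0.1, -0.2]
grip_width: 0.0941
grip_force: 0.0
```

>>> jog_arm([
  [0,0,0,0,0,0,-1],
  [0,0,0,0,0,0,-1],
  [0,0,0,0,0,0,-1],
  [0,0,0,0,0,0,-1],
  [0,0,0,0,0,0,-1],
])

```text
time_s: 8.7
ee_pos: [0.5081, -0.4066, 0.201]
eef_rot: [-3.141, 0.001, -3.122]
force: [0.3, 0.0, 0.4]
grip_width: 0.0573
grip_force: 0.0
```

>>> jog_arm([
  [0,0,0,0,0,0,-1],
  [0,0,0,0,0,0,-1],
  [0,0,0,0,0,0,-1],
])

```text
time_s: 9.0
ee_pos: [0.508, -0.4065, 0.2004]
eef_rot: [3.142, -0.0, -3.121]
force: [-0.1, 0.1, 0.1]
grip_width: 0.044
grip_force: 15.0
```

>>> jog_arm([
  [0,0,-0.02,0,0,0,-1],
  [0,0,-0.03,0,0,0,-1],
  [0,0,-0.04,0,0,0,-1],
  [0,0,-0.03,0,0,0,-1],
  [0,0.01,-0.01,0,0,0,-1],
])

```text
time_s: 9.5
ee_pos: [0.5079, -0.3972, 0.3332]
eef_rot: [-3.139, 0.003, -3.122]
force: [-0.6, 0.4, -0.8]
grip_width: 0.0441
grip_force: 15.0
```

>>> jog_arm([
  [0,0.03,0,0,0,0,-1],
  [0,0.045,0,0,0,0,-1],
  [0,0.045,0,0,0,0,-1],
  [0,0.045,0,0,0,0,-1],
  [0,0.045,0,0,0,0,-1],
])

```text
time_s: 10.0
ee_pos: [0.5027, -0.1842, 0.3289]
eef_rot: [3.141, -0.002, -3.121]
force: [0.2, -0.7, -1.0]
grip_width: 0.0436
grip_force: 15.0
```

>>> jog_arm([
  [0,0.045,0,0,0,0,-1],
  [0,0.045,0,0,0,0,-1],
  [0,0.045,0,0,0,0,-1],
  [0,0.045,0,0,0,0,-1],
  [0,0.045,0,0,0,0,-1],
])

```text
time_s: 10.5
ee_pos: [0.4979, 0.0406, 0.329]
eef_rot: [3.142, -0.001, -3.121]
force: [0.1, -0.0, -0.9]
grip_width: 0.0441
grip_force: 15.0
```

>>> jog_arm([
  [0,0.045,0,0,0,0,-1],
  [0,0.045,0,0,0,0,-1],
  [0,0.045,0,0,0,0,-1],
  [0,0.045,0,0,0,0,-1],
  [0,0.045,0,0,0,0,-1],
])

```text
time_s: 11.0
ee_pos: [0.4933, 0.2654, 0.329]
eef_rot: [-3.141, -0.001, -3.121]
force: [0.9, -0.5, -1.2]
grip_width: 0.0443
grip_force: 15.0
```

>>> jog_arm([
  [0.004,0.045,0,0,0,0,-1],
  [0,0.045,0,0,0,0,-1],
  [0,0.03,0,0,0,0,-1],
  [0,0.02,0,0,0,0,-1],
  [0,0,0,0,0,0,-1],
])

```text
time_s: 11.5
ee_pos: [0.4863, 0.4053, 0.3279]
eef_rot: [-3.14, -0.003, -3.119]
force: [0.4, -0.4, -1.8]
grip_width: 0.0438
grip_force: 15.0
```

```bash
python3 - <<'E'
from h import *
plan(.487,.4027,.022)
im,m=snap('wrist','w3.png'); t,mt=snap('top','t3.png')
rect(t,mt,(0,0,120),(180,60,255),(255,245,312,290),.034,'A')
rect(t,mt,(0,0,120),(180,60,255),(310,180,345,235),.034,'B')
E
```

```text
t 11.5 pos [0.4863 0.4053 0.3279] yaw -3.1187 F [ 0.4 -0.4 -1.8] w 0.0438
  before-turn shift [-0.0015 -0.0022  0.3059]  after-turn shift [-0.0007 -0.0027  0.3059]  rz -0.0 tilt err [-0.0015 -0.0027  0.    ]
A c [439.8  -8.3] size [58.2, 131.3] yaw 1.221
B c [ 623.9 -147. ] size [58.4, 130.6] yaw 0.0911
```

View pics/w3.png

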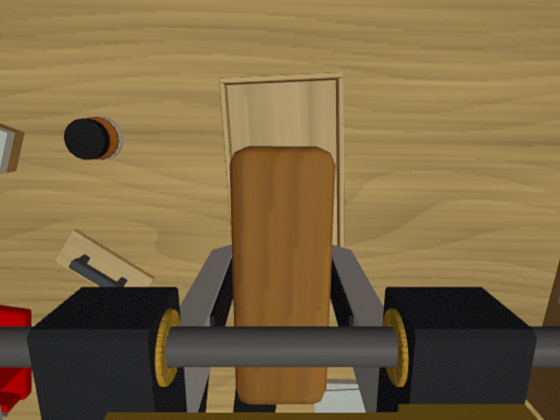

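The brush is held lengthwise and centred over the tray, which spans (222,80) to (342,75) at its far end. Lowering it.

>>> jog_arm([
  [0,-0.002,0.048,0,0,0,-1],
  [0,0,0.048,0,0,0,-1],
  [0,0,0.048,0,0,0,-1],
  [0,0,0.048,0,0,0,-1],
  [0,0,0.045,0,0,0,-1],
])

```text
time_s: 12.1
ee_pos: [0.4873, 0.3997, 0.0914]
eef_rot: [-3.141, -0.0, -3.123]
force: [0.5, -0.0, -0.4]
grip_width: 0.0437
grip_force: 15.0
```

>>> jog_arm([
  [0,0,0.025,0,0,0,-1],
  [0,0,0.02,0,0,0,-1],
  [0,0,0.012,0,0,0,-1],
  [0,0,0.008,0,0,0,-1],
  [0,0,0,0,0,0,-1],
])

```text
time_s: 12.6
ee_pos: [0.4875, 0.4007, 0.028]
eef_rot: [-3.141, -0.001, -3.122]
force: [0.5, 0.2, -0.6]
grip_width: 0.0443
grip_force: 15.0
```

>>> jog_arm([
  [0,0,0.002,0,0,0,-1],
  [0,0,0,0,0,0,-1],
])

```text
time_s: 12.8
ee_pos: [0.488, 0.4014, 0.0271]
eef_rot: [3.141, 0.001, -3.121]
force: [0.0, -0.3, -1.1]
grip_width: 0.0443
grip_force: 15.0
```

>>> jog_arm([
  [0,0,0.003,0,0,0,-1],
  [0,0,0.001,0,0,0,-1],
  [0,0,0,0,0,0,-1],
])

```text
time_s: 13.1
ee_pos: [0.4876, 0.4012, 0.0222]
eef_rot: [-3.141, -0.0, -3.121]
force: [-0.3, 0.1, -1.5]
grip_width: 0.0438
grip_force: 15.0
```

>>> jog_arm([
  [0,0,0.001,0,0,0,-1],
  [0,0,0,0,0,0,-1],
  [0,0,0,0,0,0,0.3],
  [0,0,0,0,0,0,0.3],
  [0,0,0,0,0,0,0.3],
])

```text
time_s: 13.6
ee_pos: [0.4877, 0.4013, 0.0215]
eef_rot: [3.141, 0.0, -3.121]
force: [-0.7, 0.6, -0.1]
grip_width: 0.0605
grip_force: 0.0
```

>>> jog_arm([
  [0,0,0,0,0,0,0.3],
  [0,0,-0.02,0,0,0,0.3],
  [0,0,-0.045,0,0,0,0.3],
  [0,0,-0.045,0,0,0,1],
  [0,0,-0.045,0,0,0,1],
])

```text
time_s: 14.1
ee_pos: [0.4874, 0.401, 0.1782]
eef_rot: [-3.142, -0.0, -3.121]
force: [0.3, 0.1, -0.7]
grip_width: 0.0736
grip_force: 0.0
```

```bash
python3 - <<'E'
from h import *
plan(.44,-.0094,.18,1.2208)
t,mt=snap('top','t4.png'); im,m=snap('wrist','w4.png')
cv2.imwrite('pics/c4.png',cv2.resize(im,None,fx=.8,fy=.8))
E
```

```text
t 14.1 pos [0.4874 0.401  0.1782] yaw -3.1214 F [ 0.3  0.1 -0.7] w 0.0736
  before-turn shift [ 0.0557 -0.4094 -0.0018]  after-turn shift [-0.4018  0.0962 -0.0018]  rz 1.941 tilt err [-0.0001 -0.0001  0.    ]
```

View pics/c4.png

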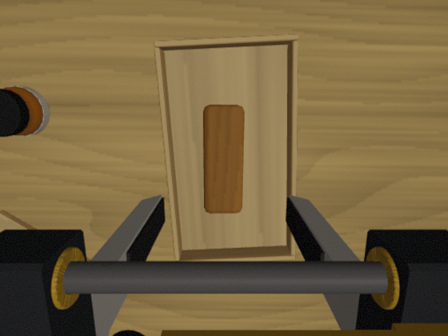

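The brush lies in the tray, centred at about (224,158). Moving to box A.

>>> jog_arm([
  [0.0056,-0.041,0,0,0,0,1],
  [0.0056,-0.041,0,0,0,0,1],
  [0.0056,-0.041,0,0,0,0,1],
  [0.0056,-0.041,0,0,0,0,1],
  [0.0056,-0.041,0,0,0,0,1],
])

```text
time_s: 14.7
ee_pos: [0.4631, 0.1941, 0.1758]
eef_rot: [-3.141, -0.0, -3.121]
force: [0.8, -0.9, 0.2]
grip_width: 0.0939
grip_force: 0.0
```

>>> jog_arm([
  [0.0056,-0.041,0,0,0,0,1],
  [0.0056,-0.041,0,0,0,0,1],
  [0.0056,-0.041,0,0,0,0,1],
  [0.0056,-0.041,0,0,0,0,1],
  [0.0056,-0.041,0,0,0,0,1],
])

```text
time_s: 15.2
ee_pos: [0.4393, -0.0113, 0.176]
eef_rot: [-3.142, -0.0, -3.121]
force: [0.6, 0.4, -0.3]
grip_width: 0.0941
grip_force: 0.0
```

>>> jog_arm([
  [0,0,0,0,0,0.149,1],
  [0,0,0,0,0,0.149,1],
  [0,0,0,0,0,0.149,1],
  [0,0,0,0,0,0.149,1],
  [0,0,0,0,0,0.149,1],
])

```text
time_s: 15.7
ee_pos: [0.4398, -0.0099, 0.1759]
eef_rot: [-3.141, -0.0, 2.411]
force: [-0.4, -0.4, -0.3]
grip_width: 0.0941
grip_force: 0.0
```

>>> jog_arm([
  [0,0,0,0,0,0.149,1],
  [0,0,0,0,0,0.149,1],
  [0,0,0,0,0,0.149,1],
  [0,0,0,0,0,0.149,1],
  [0,0,0,0,0,0.149,1],
])

```text
time_s: 16.2
ee_pos: [0.4398, -0.0098, 0.1759]
eef_rot: [-3.141, -0.0, 1.666]
force: [-0.5, 1.2, -0.1]
grip_width: 0.0942
grip_force: 0.0
```

>>> jog_arm([
  [0,0,0,0,0,0.149,1],
  [0,0,0,0,0,0.149,1],
  [0,0,0,0,0,0.149,1],
  [0,0,0,0,0,0,1],
  [0,0,0,0,0,0,1],
])

```text
time_s: 16.7
ee_pos: [0.4398, -0.0098, 0.1761]
eef_rot: [-3.141, 0.0, 1.229]
force: [-1.1, 0.1, 0.7]
grip_width: 0.0938
grip_force: 0.0
```

```bash
python3 - <<'E'
from h import *
im,m=snap('wrist','w5.png')
c,y=rect(im,m,(0,0,120),(180,60,255),(0,0,560,420),.034,'A')
plan(c[0]/1000,c[1]/1000,.004,y)
E
```

```text
A c [440.6  -9. ] size [55.7, 129.4] yaw 1.2202
t 16.75 pos [ 0.4399 -0.0098  0.1762] yaw 1.2292 F [-1.3  0.1  0.7] w 0.0939
  before-turn shift [0.001  0.0005 0.1722]  after-turn shift [0.001  0.0004 0.1722]  rz 0.009 tilt err [-0.0002  0.0001 -0.    ]
```

>>> jog_arm([
  [0.001,0.0005,0.04,0,0,0.009,1],
  [0,0,0.045,0,0,0,1],
  [0,0,0.04,0,0,0,1],
  [0,0,0.02,0,0,0,1],
  [0,0,0.01,0,0,0,1],
], squeeze=20)

```text
time_s: 17.25
ee_pos: [0.4398, -0.009, 0.0196]
eef_rot: [-3.139, 0.001, 1.219]
force: [0.9, 0.2, 1.3]
grip_width: 0.0941
grip_force: 0.0
```

>>> jog_arm([
  [0,0,0.008,0,0,0,1],
  [0,0,0.005,0,0,0,1],
  [0,0,0.003,0,0,0,1],
  [0,0,0,0,0,0,-1],
  [0,0,0,0,0,0,-1],
])

```text
time_s: 17.75
ee_pos: [0.4411, -0.0091, 0.0059]
eef_rot: [3.141, -0.0, 1.216]
force: [-0.3, 0.3, 0.5]
grip_width: 0.0813
grip_force: 0.0
```

>>> jog_arm([
  [0,0,0,0,0,0,-1],
  [0,0,0,0,0,0,-1],
  [0,0,0,0,0,0,-1],
  [0,0,0,0,0,0,-1],
  [0,0,0,0,0,0,-1],
])

```text
time_s: 18.25
ee_pos: [0.4408, -0.0091, 0.0055]
eef_rot: [3.141, -0.0, 1.216]
force: [-0.6, 0.2, 3.7]
grip_width: 0.056
grip_force: 20.0
```

>>> jog_arm([
  [0,0,-0.02,0,0,0,-1],
  [0,0,-0.04,0,0,0,-1],
  [0,0,-0.045,0,0,0.15,-1],
  [0,0,-0.045,0,0,0.15,-1],
  [0,0,-0.045,0,0,0.15,-1],
])

```text
time_s: 18.75
ee_pos: [0.4402, -0.009, 0.202]
eef_rot: [-3.141, 0.0, 0.76]
force: [2.0, -0.1, -3.1]
grip_width: 0.0558
grip_force: 20.0
```

>>> jog_arm([
  [0,0,-0.045,0,0,0.15,-1],
  [0,0,-0.04,0,0,0.15,-1],
  [0,0,-0.02,0,0,0.15,-1],
  [0,0,0,0,0,0.15,-1],
  [0,0,0,0,0,0.15,-1],
])

```text
time_s: 19.25
ee_pos: [0.4407, -0.009, 0.3055]
eef_rot: [3.142, -0.0, 0.01]
force: [-0.4, 0.7, -2.2]
grip_width: 0.0556
grip_force: 20.0
```

>>> jog_arm([
  [0.0066,0.03,0,0,0,0.016,-1],
  [0.0066,0.04,0,0,0,0,-1],
  [0.0066,0.04,0,0,0,0,-1],
  [0.0066,0.04,0,0,0,0,-1],
  [0.0066,0.04,0,0,0,0,-1],
])

```text
time_s: 19.75
ee_pos: [0.474, -0.2006, 0.3049]
eef_rot: [-3.141, 0.001, -0.0]
force: [1.0, 0.0, -2.7]
grip_width: 0.0559
grip_force: 20.0
```

>>> jog_arm([
  [0.0066,0.04,0,0,0,0,-1],
  [0.0066,0.04,0,0,0,0,-1],
  [0.0066,0.04,0,0,0,0,-1],
  [0.0066,0.04,0,0,0,0,-1],
  [0.0066,0.025,0,0,0,0,-1],
])

```text
time_s: 20.25
ee_pos: [0.5067, -0.3864, 0.3041]
eef_rot: [-3.141, 0.002, -0.002]
force: [0.9, 0.7, -2.1]
grip_width: 0.056
grip_force: 20.0
```

>>> jog_arm([
  [0,0.01,0,0,0,0,-1],
  [0,0,0,0,0,0,-1],
  [0,0,0,0,0,0,-1],
])

```text
time_s: 20.55
ee_pos: [0.5071, -0.3931, 0.3053]
eef_rot: [-3.141, 0.0, 0.0]
force: [-0.7, 1.0, -1.8]
grip_width: 0.0558
grip_force: 20.0
```

```bash
python3 - <<'E'
from h import *
plan(.507,-.404,.2,0.003)
im,m=snap('wrist','w6.png')
rect(im,m,(0,0,110),(180,60,255),(150,60,420,300),ctrl.get_obs()['ee_pos'][2]+.0285,'A held')
E
```

```text
t 20.55 pos [ 0.5071 -0.3931  0.3053] yaw 0.0002 F [-0.7  1.  -1.8] w 0.0558
  before-turn shift [-1.000e-04  1.100e-02  1.053e-01]  after-turn shift [-0.0002  0.0109  0.1053]  rz -0.0028 tilt err [-0.0004  0.0002 -0.    ]
A held c [ 539.8 -397.5] size [63.4, 77.9] yaw 0.0019
```

View pics/w6.png

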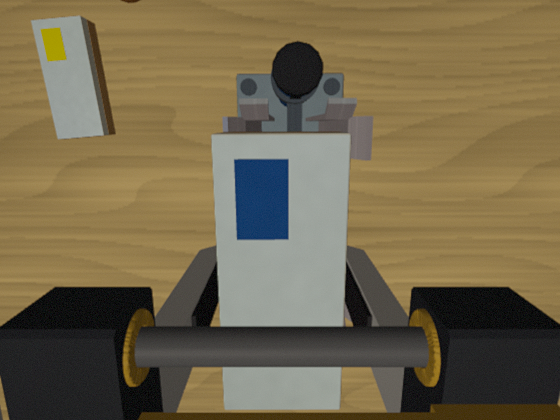

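The wrist view shows box A held with its far edge at (213,135)–(350,133). The other column cap is at (298,70) and the guide tip at (361,138), so the lift is a little further in -y.

```bash
python3 - <<'E'
from h import *
im=cv2.imread('pics/w6.png');m=ctrl.camera_model('wrist')
rect(im,m,(0,0,0),(180,255,45),(255,30,340,115),.237,'cap')
for n,p,z in [('bolt1',(249,87),.015),('bolt2',(332,87),.015),('b1',(236,74),.012),('b2',(344,73),.012),('boxend1',(213,135),.3338),('boxend2',(350,133),.3338)]: print(n,np.round(onz(m,*p,z)*1000,1))
E
```

```text
cap c [ 608.2 -403.3] size [31.7, 31.3] yaw 2.3191
bolt1 [ 617.7 -354.7   15. ]
bolt2 [ 617.7 -454.1   15. ]
b1 [ 632.8 -339.2   12. ]
b2 [ 633.9 -468.3   12. ]
boxend1 [ 571.3 -366.4  333.8]
boxend2 [ 572.1 -420.5  333.8]
```

>>> jog_arm([
  [0,0.0108,0,0,0,-0.004,-1],
  [0,0,0.02,0,0,0,-1],
  [0,0,0.02,0,0,0,-1],
  [0,0,0.01,0,0,0,-1],
  [0,0,0,0,0,0,-1],
])

```text
time_s: 21.1
ee_pos: [0.5069, -0.4045, 0.2543]
eef_rot: [-3.14, 0.002, 0.004]
force: [0.2, 0.8, -1.5]
grip_width: 0.0558
grip_force: 20.0
```

>>> jog_arm([
  [0,0,0.012,0,0,0,-1],
  [0,0,0.012,0,0,0,-1],
  [0,0,0.012,0,0,0,-1],
  [0,0,0.01,0,0,0,-1],
  [0,0,0.006,0,0,0,-1],
])

```text
time_s: 21.6
ee_pos: [0.5069, -0.4046, 0.202]
eef_rot: [-3.141, 0.001, 0.004]
force: [-0.1, -0.4, -2.6]
grip_width: 0.0561
grip_force: 20.0
```

>>> jog_arm([
  [0,0,0.004,0,0,0,-1],
  [0,0,0.004,0,0,0,-1],
  [0,0,0.004,0,0,0,-1],
  [0,0,0,0,0,0,-1],
])

```text
time_s: 22.0
ee_pos: [0.5071, -0.4048, 0.1911]
eef_rot: [-3.142, 0.0, 0.004]
force: [-0.5, 0.3, -1.5]
grip_width: 0.0562
grip_force: 20.0
```

>>> jog_arm([
  [0,0,0.004,0,0,0,-1],
  [0,0,0.004,0,0,0,-1],
  [0,0,0.004,0,0,0,-1],
  [0,0,0,0,0,0,-1],
])

```text
time_s: 22.4
ee_pos: [0.5071, -0.4047, 0.1787]
eef_rot: [-3.141, 0.0, 0.004]
force: [0.0, -0.4, -0.7]
grip_width: 0.0559
grip_force: 20.0
```

>>> jog_arm([
  [0,0,0.004,0,0,0,-1],
  [0,0,0.003,0,0,0,-1],
  [0,0,0,0,0,0,-1],
  [0,0,0,0,0,0,-1],
])

```text
time_s: 22.8
ee_pos: [0.5071, -0.4047, 0.1723]
eef_rot: [-3.141, 0.0, 0.004]
force: [-0.1, -0.1, 0.6]
grip_width: 0.0556
grip_force: 20.0
```

>>> jog_arm([
  [0,0,0,0,0,0,0.6],
  [0,0,0,0,0,0,0.6],
  [0,0,0,0,0,0,0.6],
  [0,0,0,0,0,0,0.6],
])

```text
time_s: 23.2
ee_pos: [0.5072, -0.4048, 0.1724]
eef_rot: [3.142, -0.0, 0.004]
force: [-0.5, 0.0, 0.3]
grip_width: 0.0751
grip_force: 0.0
```

>>> jog_arm([
  [0,0,-0.02,0,0,0,0.6],
  [0,0,-0.04,0,0,0,0.6],
  [0,0,-0.04,0,0,0,0.6],
  [0,0,-0.04,0,0,0,0.6],
  [0,0,-0.03,0,0,0,1],
])

```text
time_s: 23.7
ee_pos: [0.5071, -0.4047, 0.3454]
eef_rot: [3.14, -0.002, 0.004]
force: [0.2, 0.3, -0.8]
grip_width: 0.0799
grip_force: 0.0
```

```bash
python3 - <<'E'
from h import *
im,m=snap('wrist','w7.png')
rect(im,m,(0,0,110),(180,60,255),(180,60,380,330),.203,'A on lift')
t,mt=snap('top','t7.png')
c,y=rect(t,mt,(0,0,120),(180,60,255),(300,170,355,245),.034,'B')
plan(c[0]/1000,c[1]/1000,.2,.09)
E
```

```text
A on lift c [ 511.8 -411.1] size [136.9, 93.1] yaw 3.1403
B c [ 623.6 -147. ] size [58.4, 130.6] yaw 0.0911
t 23.8 pos [ 0.5076 -0.4052  0.3473] yaw 0.0038 F [0.2 0.1 0. ] w 0.0878
  before-turn shift [ 0.1161 -0.2585  0.1467]  after-turn shift [ 0.1387 -0.2467  0.1473]  rz -0.0862 tilt err [ 0.005  -0.0055 -0.    ]
```

View pics/w7.png

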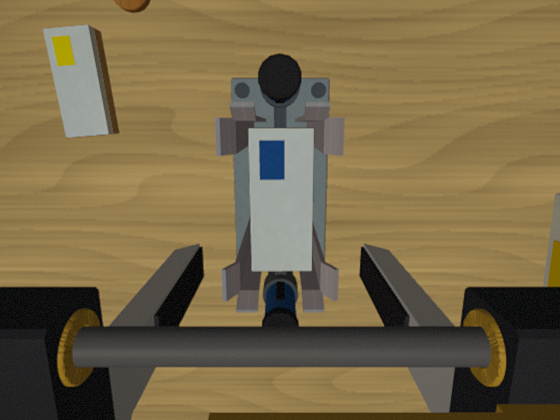

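Box A sits squarely between the guides, centred at (281,199). Going to box B.

>>> jog_arm([
  [0.0166,-0.037,0,0,0,0,1],
  [0.0166,-0.037,0,0,0,0,1],
  [0.0166,-0.037,0,0,0,0,1],
  [0.0166,-0.037,0,0,0,0,1],
  [0.0166,-0.037,0.02,0,0,0,1],
])

```text
time_s: 24.3
ee_pos: [0.5903, -0.218, 0.3236]
eef_rot: [3.14, -0.003, 0.004]
force: [0.3, -0.6, -0.1]
grip_width: 0.0936
grip_force: 0.0
```

>>> jog_arm([
  [0.0166,-0.037,0.03,0,0,0,1],
  [0.0165,-0.0365,0.03,0,0,0,1],
  [0,0,0.045,0,0,-0.086,1],
  [0,0,0.022,0,0,0,1],
  [0,0,0,0,0,0,1],
])

```text
time_s: 24.8
ee_pos: [0.6206, -0.1454, 0.1913]
eef_rot: [-3.139, 0.007, 0.09]
force: [0.4, -0.1, -0.1]
grip_width: 0.0943
grip_force: 0.0
```

>>> jog_arm([
  [0,0,0,0,0,0,1],
  [0,0,0,0,0,0,1],
])

```text
time_s: 25.0
ee_pos: [0.6226, -0.1466, 0.1975]
eef_rot: [3.141, -0.002, 0.089]
force: [0.2, -0.5, -0.1]
grip_width: 0.0939
grip_force: 0.0
```

```bash
python3 - <<'E'
from h import *
im,m=snap('wrist','w8.png')
c,y=rect(im,m,(0,0,120),(180,60,255),(130,60,430,330),.034,'B')
plan(c[0]/1000,c[1]/1000,.005,y)
E
```

```text
B c [ 624.5 -148.7] size [55.8, 129.4] yaw 0.0862
t 25.05 pos [ 0.6226 -0.1466  0.1975] yaw 0.0892 F [-0.1  0.1 -0.1] w 0.0944
  before-turn shift [0.0013 0.0021 0.1925]  after-turn shift [0.0018 0.0023 0.1925]  rz 0.003 tilt err [ 0.001  -0.0025 -0.    ]
```

>>> jog_arm([
  [0.0017,0.0022,0.04,0,0,0.003,1],
  [0,0,0.045,0,0,0,1],
  [0,0,0.045,0,0,0,1],
  [0,0,0.03,0,0,0,1],
  [0,0,0.015,0,0,0,1],
])

```text
time_s: 25.55
ee_pos: [0.6234, -0.1483, 0.0188]
eef_rot: [-3.141, 0.002, 0.086]
force: [0.3, 0.0, -0.2]
grip_width: 0.094
grip_force: 0.0
```

>>> jog_arm([
  [0,0,0.009,0,0,0,1],
  [0,0,0.005,0,0,0,1],
  [0,0,0.003,0,0,0,1],
  [0,0,0,0,0,0,-1],
  [0,0,0,0,0,0,-1],
])

```text
time_s: 26.05
ee_pos: [0.6245, -0.1484, 0.0046]
eef_rot: [3.141, -0.001, 0.087]
force: [-0.4, 1.1, 0.9]
grip_width: 0.0813
grip_force: 0.0
```

>>> jog_arm([
  [0,0,0,0,0,0,-1],
  [0,0,0,0,0,0,-1],
  [0,0,0,0,0,0,-1],
  [0,0,0,0,0,0,-1],
  [0,0,0,0,0,0,-1],
])

```text
time_s: 26.55
ee_pos: [0.6241, -0.1483, 0.0038]
eef_rot: [3.141, -0.0, 0.087]
force: [-1.1, -1.0, 1.9]
grip_width: 0.0557
grip_force: 20.0
```

>>> jog_arm([
  [0,0,-0.02,0,0,0,-1],
  [0,0,-0.04,0,0,0,-1],
  [0,0,-0.048,0,0,0.083,-1],
  [0,0,-0.048,0,0,0,-1],
  [0,0,-0.048,0,0,0,-1],
])

```text
time_s: 27.05
ee_pos: [0.6235, -0.1481, 0.2092]
eef_rot: [-3.141, 0.001, 0.004]
force: [0.3, -0.7, -3.0]
grip_width: 0.0558
grip_force: 20.0
```

>>> jog_arm([
  [0,0,-0.048,0,0,0,-1],
  [0,0,-0.035,0,0,0,-1],
  [0,0,-0.019,0,0,0,-1],
  [-0.0169,0.0365,0,0,0,0,-1],
  [-0.0169,0.0365,0,0,0,0,-1],
])

```text
time_s: 27.55
ee_pos: [0.5902, -0.2215, 0.3097]
eef_rot: [3.142, -0.0, 0.006]
force: [1.1, -0.4, -3.1]
grip_width: 0.0557
grip_force: 20.0
```

>>> jog_arm([
  [-0.0169,0.0365,0,0,0,0,-1],
  [-0.0169,0.0365,0,0,0,0,-1],
  [-0.0169,0.0365,0,0,0,0,-1],
  [-0.0169,0.0365,0,0,0,0,-1],
  [-0.0169,0.0365,0,0,0,0,-1],
])

```text
time_s: 28.05
ee_pos: [0.5057, -0.4055, 0.3092]
eef_rot: [-3.141, 0.001, 0.004]
force: [0.5, 0.6, -3.1]
grip_width: 0.0557
grip_force: 20.0
```

>>> jog_arm([
  [0,0,0,0,0,0,-1],
  [0,0,0,0,0,0,-1],
  [0,0,0,0,0,0,-1],
])

```text
time_s: 28.35
ee_pos: [0.5071, -0.4033, 0.3094]
eef_rot: [-3.141, 0.0, 0.005]
force: [0.3, -0.2, -2.0]
grip_width: 0.0557
grip_force: 20.0
```

```bash
python3 - <<'E'
from h import *
plan(.5067,-.404,.21,0.004)
im,m=snap('wrist','w9.png'); z=ctrl.get_obs()['ee_pos'][2]+.030
# far end edge of held lid: white pixels in top region
hsv=cv2.cvtColor(im,cv2.COLOR_BGR2HSV);k=cv2.inRange(hsv,(0,0,125),(180,50,255));k[:, :170]=0;k[:,400:]=0;k[300:]=0
q=max(cv2.findContours(k,0,1)[0],key=cv2.contourArea);x,y,w,h=cv2.boundingRect(q);print(x,y,w,h)
for u in (x,x+w): print(np.round(onz(m,u,y,z),4))
E
```

```text
t 28.35 pos [ 0.5071 -0.4033  0.3094] yaw 0.0047 F [ 0.3 -0.2 -2. ] w 0.0557
  before-turn shift [-0.0004  0.0007  0.0994]  after-turn shift [-0.0004  0.0007  0.0994]  rz 0.0007 tilt err [-0.0005  0.0002 -0.    ]
210 133 142 167
[ 0.5719 -0.3759  0.3396]
[ 0.5722 -0.4311  0.3396]
```

>>> jog_arm([
  [-0.0004,0.0007,0.015,0,0,0,-1],
  [0,0,0.02,0,0,0,-1],
  [0,0,0.02,0,0,0,-1],
  [0,0,0.015,0,0,0,-1],
  [0,0,0.01,0,0,0,-1],
])

```text
time_s: 28.9
ee_pos: [0.5067, -0.4037, 0.2285]
eef_rot: [-3.141, 0.001, 0.005]
force: [0.1, 0.5, -3.5]
grip_width: 0.0561
grip_force: 20.0
```

>>> jog_arm([
  [0,0,0.006,0,0,0,-1],
  [0,0,0.005,0,0,0,-1],
  [0,0,0.005,0,0,0,-1],
  [0,0,0.005,0,0,0,-1],
  [0,0,0.005,0,0,0,-1],
])

```text
time_s: 29.4
ee_pos: [0.5063, -0.405, 0.2036]
eef_rot: [3.141, -0.0, 0.004]
force: [-0.5, 0.0, -0.9]
grip_width: 0.0557
grip_force: 20.0
```

>>> jog_arm([
  [0,0,0.005,0,0,0,-1],
  [0,0,0.005,0,0,0,-1],
  [0,0,0.005,0,0,0,-1],
  [0,0,0.005,0,0,0,-1],
  [0,0,0.005,0,0,0,-1],
])

```text
time_s: 29.9
ee_pos: [0.5063, -0.4049, 0.1784]
eef_rot: [3.141, -0.0, 0.004]
force: [0.1, -0.7, -0.9]
grip_width: 0.0559
grip_force: 20.0
```

>>> jog_arm([
  [0,0,0.004,0,0,0,-1],
  [0,0,0.003,0,0,0,-1],
  [0,0,0,0,0,0,-1],
  [0,0,0,0,0,0,-1],
])

```text
time_s: 30.3
ee_pos: [0.5062, -0.4048, 0.1717]
eef_rot: [-3.142, 0.0, 0.004]
force: [0.3, -0.1, 1.0]
grip_width: 0.0556
grip_force: 20.0
```

Supported, so I release and rise.

>>> jog_arm([
  [0,0,0,0,0,0,0.6],
  [0,0,0,0,0,0,0.6],
  [0,0,0,0,0,0,0.6],
  [0,0,0,0,0,0,0.6],
])

```text
time_s: 30.7
ee_pos: [0.5063, -0.4049, 0.1717]
eef_rot: [3.142, -0.0, 0.004]
force: [0.3, -0.9, -0.4]
grip_width: 0.075
grip_force: 0.0
```

>>> jog_arm([
  [0,0,-0.02,0,0,0,0.6],
  [0,0,-0.04,0,0,0,0.6],
  [0,0,-0.04,0,0,0,0.6],
  [0,0,-0.04,0,0,0,0.6],
  [0,0,-0.03,0,0,0,0.3],
])

```text
time_s: 31.2
ee_pos: [0.5062, -0.4048, 0.3447]
eef_rot: [3.14, -0.002, 0.004]
force: [-0.2, 0.4, 0.1]
grip_width: 0.0698
grip_force: 0.0
```

```bash
python3 - <<'E'
from h import *
im,m=snap('wrist','w10.png')
t,mt=snap('top','t10.png')
rect(t,mt,(0,0,20),(180,110,90),(205,190,260,228),.039,'handle')
c,y=rect(t,mt,(5,60,100),(25,112,255),(205,185,262,235),.01,'cover')
plan(c[0]/1000,c[1]/1000,.2,y)
E
```

```text
handle c [625.  153.8] size [11.6, 72.0] yaw 1.0
cover c [627.  154.4] size [58.2, 132.7] yaw 0.9853
t 31.3 pos [ 0.5067 -0.4053  0.3466] yaw 0.0039 F [-0.1 -0.   0.2] w 0.063
  before-turn shift [ 0.1216 -0.5599  0.1445]  after-turn shift [ 0.5328 -0.2091  0.1466]  rz -0.9814 tilt err [ 0.005  -0.0055 -0.    ]
```

View pics/w10.png

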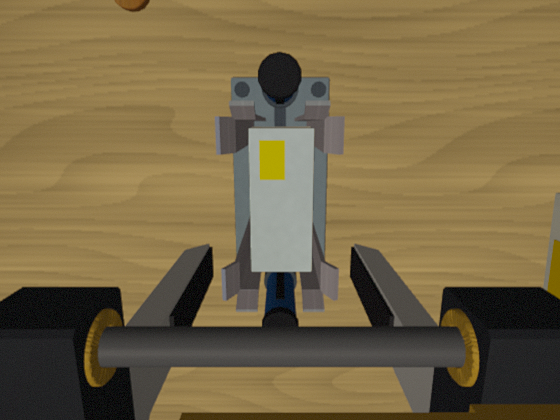

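Box B is stacked squarely on box A, centred at (281,199). Going to the cover.

>>> jog_arm([
  [0.0094,-0.043,0,0,0,0,0.3],
  [0.0094,-0.043,0,0,0,0,0.3],
  [0.0094,-0.043,0,0,0,0,0.3],
  [0.0094,-0.043,0,0,0,0,0.3],
  [0.0094,-0.043,0,0,0,0,0.3],
])

```text
time_s: 31.8
ee_pos: [0.5524, -0.1879, 0.3408]
eef_rot: [-3.141, 0.001, 0.004]
force: [0.5, -0.4, 0.0]
grip_width: 0.061
grip_force: 0.0
```

>>> jog_arm([
  [0.0094,-0.043,0,0,0,0,0.3],
  [0.0094,-0.043,0,0,0,0,0.3],
  [0.0094,-0.043,0,0,0,0,0.3],
  [0.0094,-0.043,0,0,0,0,0.3],
  [0.0094,-0.043,0,0,0,0,0.3],
])

```text
time_s: 32.3
ee_pos: [0.5986, 0.0273, 0.3408]
eef_rot: [3.142, 0.001, 0.004]
force: [0.4, -0.3, 0.5]
grip_width: 0.0612
grip_force: 0.0
```

>>> jog_arm([
  [0.0094,-0.043,0,0,0,0,0.3],
  [0.0094,-0.043,0,0,0,0,0.3],
  [0.0094,-0.043,0,0,0,0,0.3],
  [0,0,0.02,0,0,-0.14,0.3],
  [0,0,0.02,0,0,-0.14,0.3],
])

```text
time_s: 32.8
ee_pos: [0.6262, 0.1561, 0.2998]
eef_rot: [-3.142, 0.001, 0.291]
force: [1.4, -0.3, -0.7]
grip_width: 0.0611
grip_force: 0.0
```

>>> jog_arm([
  [0,0,0.03,0,0,-0.14,0.3],
  [0,0,0.03,0,0,-0.14,0.3],
  [0,0,0.03,0,0,-0.14,0.3],
  [0,0,0.02,0,0,-0.14,0.3],
  [0,0,0,0,0,-0.14,0.3],
])

```text
time_s: 33.3
ee_pos: [0.6248, 0.1543, 0.1871]
eef_rot: [-3.137, 0.004, 0.99]
force: [0.6, -0.2, -0.5]
grip_width: 0.061
grip_force: 0.0
```

>>> jog_arm([
  [0,0,0,0,0,0,0.3],
  [0,0,0,0,0,0,0.3],
])

```text
time_s: 33.5
ee_pos: [0.6263, 0.1546, 0.1915]
eef_rot: [-3.142, -0.0, 0.98]
force: [-0.7, -0.2, 1.0]
grip_width: 0.0611
grip_force: 0.0
```

```bash
python3 - <<'E'
from h import *
im,m=snap('wrist','w11.png')
hsv=cv2.cvtColor(im,cv2.COLOR_BGR2HSV);print(hsv[200,280],hsv[180,250],ctrl.get_obs()['ee_pos'])
c,y=rect(im,m,(0,0,0),(180,110,95),(180,80,380,244),.036,'handle')
plan(c[0]/1000,c[1]/1000,.013,y)
E
```

```text
[105  31  66] [ 20 122 150] [0.62639406 0.15460296 0.19181703]
handle c [627.6 154.4] size [12.6, 74.7] yaw 0.9839
t 33.55 pos [0.6264 0.1546 0.1918] yaw 0.9798 F [-0.4 -0.8  0.4] w 0.061
  before-turn shift [0.0004 0.001  0.1788]  after-turn shift [0.0005 0.0011 0.1788]  rz -0.0041 tilt err [ 0.0003 -0.0003 -0.    ]
```

View pics/w11.png

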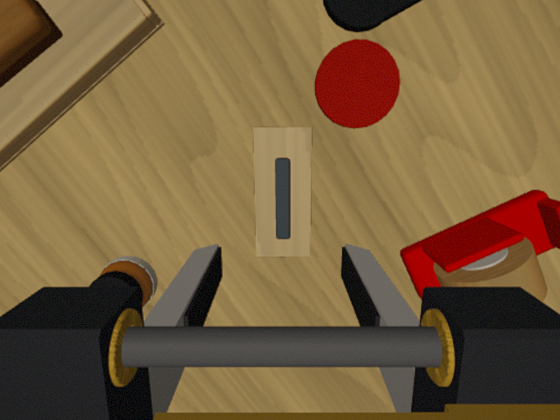

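The cover is centred at (282,191) with its handle upright along the tool axis. The tin at (357,84) and the dispenser are clear, so I grasp it.

>>> jog_arm([
  [0.0005,0.001,0.04,0,0,-0.004,0.3],
  [0,0,0.045,0,0,0,0.3],
  [0,0,0.04,0,0,0,0.3],
  [0,0,0.02,0,0,0,0.3],
  [0,0,0.012,0,0,0,0.3],
])

```text
time_s: 34.05
ee_pos: [0.6268, 0.1543, 0.0329]
eef_rot: [-3.14, 0.001, 0.985]
force: [0.4, 0.5, 0.1]
grip_width: 0.0615
grip_force: 0.0
```

>>> jog_arm([
  [0,0,0.01,0,0,0,0.3],
  [0,0,0.006,0,0,0,0.3],
  [0,0,0.003,0,0,0,0.3],
  [0,0,0,0,0,0,-1],
  [0,0,0,0,0,0,-1],
])

```text
time_s: 34.55
ee_pos: [0.6279, 0.1545, 0.0164]
eef_rot: [3.141, -0.001, 0.988]
force: [0.3, -1.2, 0.2]
grip_width: 0.0485
grip_force: 0.0
```

>>> jog_arm([
  [0,0,0,0,0,0,-1],
  [0,0,0,0,0,0,-1],
  [0,0,0,0,0,0,-1],
  [0,0,0,0,0,0,-1],
  [0,0,0,0,0,0,-1],
])

```text
time_s: 35.05
ee_pos: [0.6275, 0.1545, 0.0157]
eef_rot: [3.141, -0.0, 0.988]
force: [0.3, -0.6, -0.2]
grip_width: 0.0138
grip_force: 20.0
```

>>> jog_arm([
  [0,0,0,0,0,0,-1],
  [0,0,0,0,0,0,-1],
])

```text
time_s: 35.25
ee_pos: [0.6275, 0.1545, 0.0157]
eef_rot: [3.142, -0.0, 0.988]
force: [0.6, -0.8, 0.4]
grip_width: 0.0139
grip_force: 20.0
```

>>> jog_arm([
  [0,0,-0.02,0,0,0,-1],
  [0,0,-0.04,0,0,0,-1],
  [0,0,-0.045,0,0,0,-1],
  [0,0,-0.045,0,0,0,-1],
  [0,0,-0.045,0,0,0.14,-1],
])

```text
time_s: 35.75
ee_pos: [0.627, 0.1544, 0.2123]
eef_rot: [-3.141, 0.0, 0.847]
force: [0.7, 0.6, -1.1]
grip_width: 0.0138
grip_force: 20.0
```

>>> jog_arm([
  [0,0,-0.045,0,0,0.14,-1],
  [0,0,-0.04,0,0,0.14,-1],
  [0,0,-0.024,0,0,0.14,-1],
  [0,0,0,0,0,0.14,-1],
  [0,0,0,0,0,0.14,-1],
])

```text
time_s: 36.25
ee_pos: [0.6275, 0.1545, 0.3202]
eef_rot: [-3.142, -0.001, 0.142]
force: [-0.5, -0.4, -1.0]
grip_width: 0.0138
grip_force: 20.0
```

>>> jog_arm([
  [0,0,0,0,0,0.144,-1],
  [-0.0095,0.0429,0,0,0,0,-1],
  [-0.0095,0.0429,0,0,0,0,-1],
  [-0.0095,0.0429,0,0,0,0,-1],
  [-0.0095,0.0429,0,0,0,0,-1],
])

```text
time_s: 36.75
ee_pos: [0.5894, -0.0188, 0.3195]
eef_rot: [-3.142, 0.0, 0.004]
force: [1.0, -0.4, -1.1]
grip_width: 0.0141
grip_force: 20.0
```

>>> jog_arm([
  [-0.0095,0.0429,0,0,0,0,-1],
  [-0.0095,0.0429,0,0,0,0,-1],
  [-0.0095,0.0429,0,0,0,0,-1],
  [-0.0095,0.0429,0,0,0,0,-1],
  [-0.0095,0.0429,0,0,0,0,-1],
])

```text
time_s: 37.25
ee_pos: [0.5427, -0.2336, 0.3196]
eef_rot: [-3.141, 0.0, 0.004]
force: [0.9, 0.1, -0.2]
grip_width: 0.0137
grip_force: 20.0
```

>>> jog_arm([
  [-0.0095,0.0429,0,0,0,0,-1],
  [-0.0095,0.0429,0,0,0,0,-1],
  [-0.0095,0.0429,0,0,0,0,-1],
  [-0.0095,0.0429,0,0,0,0,-1],
  [0,0,0,0,0,0,-1],
])

```text
time_s: 37.75
ee_pos: [0.504, -0.408, 0.3181]
eef_rot: [-3.141, 0.002, -0.001]
force: [-0.4, 0.1, -2.3]
grip_width: 0.0136
grip_force: 20.0
```

>>> jog_arm([
  [0,0,0,0,0,0,-1],
  [0,0,0,0,0,0,-1],
])

```text
time_s: 37.95
ee_pos: [0.5064, -0.4028, 0.3197]
eef_rot: [-3.141, -0.0, 0.005]
force: [-0.3, 0.3, -1.7]
grip_width: 0.0137
grip_force: 20.0
```

```bash
python3 - <<'E'
from h import *
plan(.5065,-.404,.222,0.004)
im,m=snap('wrist','w12.png')
E
```

```text
t 37.95 pos [ 0.5064 -0.4028  0.3197] yaw 0.0047 F [-0.3  0.3 -1.7] w 0.0137
  before-turn shift [0.     0.0012 0.0977]  after-turn shift [0.     0.0012 0.0977]  rz 0.0007 tilt err [-0.0002 -0.      0.    ]
```

View pics/w12.png

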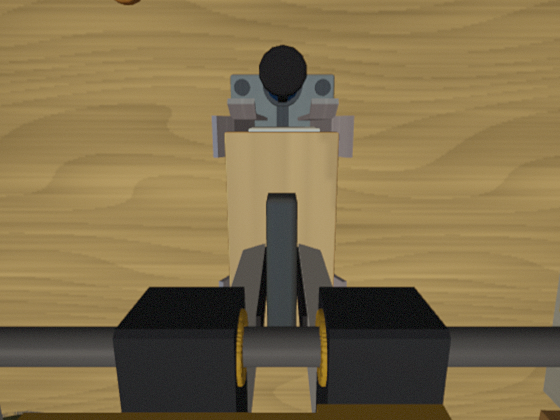

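The cover is aligned over the lift, with its far edge at (226,132)–(338,132). Lowering it.

>>> jog_arm([
  [0,0.001,0.02,0,0,0,-1],
  [0,0,0.02,0,0,0,-1],
  [0,0,0.02,0,0,0,-1],
  [0,0,0.016,0,0,0,-1],
  [0,0,0.01,0,0,0,-1],
])

```text
time_s: 38.5
ee_pos: [0.5064, -0.4034, 0.2327]
eef_rot: [-3.141, 0.001, 0.005]
force: [-0.4, -0.0, -1.0]
grip_width: 0.0135
grip_force: 20.0
```

>>> jog_arm([
  [0,0,0.006,0,0,0,-1],
  [0,0,0.005,0,0,0,-1],
  [0,0,0.005,0,0,0,-1],
  [0,0,0.004,0,0,0,-1],
  [0,0,0.004,0,0,0,-1],
])

```text
time_s: 39.0
ee_pos: [0.5062, -0.4048, 0.2098]
eef_rot: [3.141, -0.001, 0.004]
force: [0.1, 0.5, -0.2]
grip_width: 0.0136
grip_force: 20.0
```

>>> jog_arm([
  [0,0,0.004,0,0,0,-1],
  [0,0,0.004,0,0,0,-1],
  [0,0,0,0,0,0,-1],
  [0,0,0,0,0,0,-1],
])

```text
time_s: 39.4
ee_pos: [0.506, -0.4047, 0.2016]
eef_rot: [-3.141, 0.0, 0.004]
force: [-0.0, -0.2, -0.1]
grip_width: 0.0139
grip_force: 20.0
```

>>> jog_arm([
  [0,0,0,0,0,0,-0.2],
  [0,0,0,0,0,0,-0.2],
  [0,0,0,0,0,0,-0.2],
  [0,0,0,0,0,0,-0.2],
])

```text
time_s: 39.8
ee_pos: [0.5061, -0.4047, 0.2017]
eef_rot: [3.141, -0.0, 0.004]
force: [-0.7, -0.5, 0.1]
grip_width: 0.037
grip_force: 0.0
```

>>> jog_arm([
  [0,0,-0.01,0,0,0,-0.2],
  [0,0,-0.03,0,0,0,-0.2],
  [0,0,-0.04,0,0,0,-0.2],
  [0,0,-0.04,0,0,0,-0.2],
  [0,0,-0.03,0,0,0,-0.2],
])

```text
time_s: 40.3
ee_pos: [0.506, -0.4046, 0.3555]
eef_rot: [3.139, -0.002, 0.004]
force: [1.0, 0.8, 0.7]
grip_width: 0.0378
grip_force: 0.0
```

>>> jog_arm([
  [0,0,0,0,0,0,-0.2],
  [0,0,0,0,0,0,-0.2],
  [0,0,0,0,0,0,-0.2],
])

```text
time_s: 40.6
ee_pos: [0.5059, -0.4045, 0.3504]
eef_rot: [-3.14, 0.002, 0.004]
force: [0.4, 0.2, 0.1]
grip_width: 0.0376
grip_force: 0.0
```

```bash
python3 - <<'E'
from h import *
im,m=snap('wrist')
s,_=snap('scene'); 
o=np.zeros((420,790,3),np.uint8);o[:,:390]=im[:,85:475];o[:,395:785]=cv2.resize(s[190:350,80:230],(390,416))[:420].repeat(1,0) if 0 else cv2.resize(s[190:350,80:230],(390,420))
cv2.imwrite('pics/f.png',o)
c,y=rect(im,m,(5,60,90),(25,125,255),(244,110,320,290),.213,'cover')
E
```

```text
cover c [ 498.9 -405.1] size [53.6, 145.9] yaw 0.0015
```

View pics/f.png

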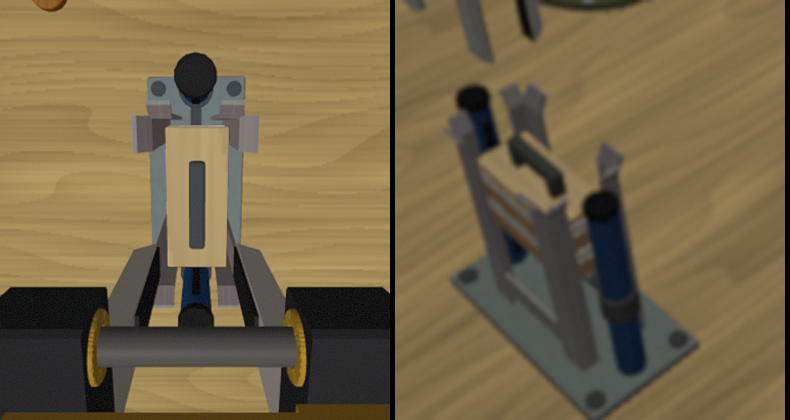

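The cover lies flat on the two stacked boxes with its handle up, centred between the guides at (197,196), and the gripper is clear. Handing in.

```bash
python3 -c "
from h import *
print(ctrl.hand_in())"
```

```text
the job is handed in; nothing more can be done
None
```

The job is handed in at about 41 s: the brush is in the tray, both box lids are pressed home, and the two boxes are stacked on the lift with the cover board on top, handle up; the hand-in returned no pass/fail verdict.

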